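# Scrape the stone chips off the trimming board

### The arm

A 7-joint arm with a two-finger parallel gripper is mounted at the origin on the work surface. World frame = base frame: x ahead of the robot, y to its left, z up, the work surface at z = 0. Lengths are in m, angles in rad, forces in N, time in s.
With the tool pointing down it reaches from about 0.425 to 1.025 m from the base axis. Payload 9.4 kg.
Tool frame: the origin (TCP) lies at the very end of the fingers, on their centre line; the grasp point (between the pads) lies 19 mm behind it (arm.tcp_to_grasp is the z of the grasp point in the tool frame, in m); z points along the fingers, y is the direction in which the jaws open and shut (so a half turn about z gives the same grasp; the last joint's range is limited). The gripper opens to 85 mm and grips with 20 to 120 N. Pads are 22 mm wide; open, the fingers measure 114 mm over their backs; the gripper's body (76 mm by 85 mm) begins 54 mm behind the grasp point. The pads swing forward as they close: fully open they stand 13 mm farther back than shut.
Start: joints at [1.055, 0.599, -0.003, 1.599, 0.002, 0.943, -0.08], TCP at [0.308, -0.656, 0.231] pointing down, gripper open.
Joint ranges: [-2.57, 2.57], [-0.35, 1.97], [-1.29, 1.29], [0.11, 2.56], [-1.05, 4.19], [0.11, 1.86], [-2.63, 2.63]. Speed limits (rad/s): [2.22, 2.22, 3.01, 3.01, 3.14, 3.14, 3.14].

### API

Orientations are given as a rotation vector (axis times angle).
In Python, from workcell import arm gives the robot as it stands.
- The arm moves only by the shell command python3 -m pendant 'ROWS' [FORCE]. ROWS is JSON, a list of rows, each a list of 3 entries, a list of its own where there are three numbers: the shift along the tool's x, y, z in m, then the turn, a rotation vector about the tool's x, y, z in degrees, then the opening in per cent of the stroke, from 0 (shut) to 100 (fully open). In form: [[[x, y, z], [wx, wy, wz], claw], ...]. A call has 1 to 20 rows; each row shifts and turns the pose as measured when the row begins, along the tool's axes as they then stand; what a row does not reach is not made up. A row lasts 1/10 s, in which the tool goes at most 50 mm and 8.59 degrees, less where a joint would pass 70% of its speed; a pose out of reach is approached as far as the arm can. A call is refused whole if a number of a shift passes 0.05 or a number of a turn 8.59, either way. A call with a gripper value outside its range is refused whole. The fingers move at their own pace and stop on an object; FORCE is the grip in N (left out, the last holds). Time passes only in rows, so rows that do not move let the fingers close. It gives the time, the measured TCP pose, the force and the opening at its end, in the units of the state.
- arm.sense(): the state, without advancing time (a new reading comes with each control period).
- arm.capture(name): name is "scene" or "top"; returns (picture, depth): 420x560x3 uint8, red, green, blue; 420x560 float32, m along the optical axis (not along the pixel's ray), 0 where there is no reading.
- arm.get_calibration(name): a dict with "fx", "fy", "cx", "cy" (pixels), "world_from_camera" (4x4, takes a point from camera to world coordinates). Camera axes: x right, y up, looking along -z (the intrinsics and any distortion apply to the point x, -y, -z); pixel columns grow to the right and rows downward; lengths in m; the calibration is good to about 2 mm. A picture is of the moment at which its call begins. get_calibration takes no time and is no camera call.
- arm.sign_off(): hands the job in, once; it reports no verdict.
Trained networks look in the newest picture that a camera, given by its name, has taken for a name from the list of things; names that differ only in an ending like _2 or _b are one class to them, and where a whole thing is asked for, a point or a joint stands for the part that bears it (a point fixed in the world has none). Each returns a list of dicts, best first, with "confidence" (0 to 1); they miss things now and then, are a little off and sometimes report something else, mostly with a low value. They report only what shows in the picture. A call takes as long as a camera call.
- arm.find_in(camera, thing): "box" ([left, top, right, bottom] in pixels, round what is visible of it).
The state is a dict: "time_s": time; "joint_positions": joint angles; "dq": joint speeds; "joint_torque": joint torques, N m; "position": TCP position; "tool_rot": TCP orientation; "ft_force": force on the tool from outside, world axes, zero at the start; "wrist_torque": the same for the moment, N m; "grip_width": finger opening in m.
Only numpy, scipy, OpenCV 4.12 (cv2) and the standard library are available. Lean on these libraries where they do the work, as an engineer would, in place of code of your own. Each camera call takes 0.05 s, during which the arm holds its last target.

### The job

Clear the trimming board: take the scraper block from the mat and with it push all five stone chips over the board's open edge into the catch tray, without touching the chips with the gripper. Leave the plaster dental model where it stands on the board and everything else on the bench undisturbed, then stand the scraper upright on the mat again and let go.

Things in the scene. Friction and masses are not known exactly. Their poses are not given: they have to be found in the camera images.
- board: fixed stainless board and catch tray in one. Flat top 45 mm above the bench, 238 mm (x) by 250 mm (y, -125 to +125). Lips 4 mm thick, 12 mm high: inner faces at y +121 and at x -115 and +115 mm; the -y edge is open, over the tray. Origin on the bench under the board's centre, z up; yaw within 0.2 rad
- board_top (a point): centre of the board's top surface, axes as the board's (origin 45 mm above the bench)
- tray_floor (a point): centre of the catch tray's inner floor, 4 mm above the bench, at y -180 mm of the board, axes as the board's. Inside 230 mm (x) by 132 mm (y), walls 4 mm, rim 28 mm above the bench; its near side is tucked 15 mm under the board's open edge, so chips pushed over the edge drop about 40 mm into it
- scraper: scraper block, upright on the mat: white foot 60 (x) x 26 (y) mm, 22 mm high, and a pale wooden grip 42 (x) x 20 (y) mm from 22 to 75 mm above the underside; 0.1 to 0.2 kg. Origin at the centre of its underside, z up. Pinch the grip across y, about 55 mm up; the long faces push, even with a 1 to 3 mm gap under the foot. x axis within 0.8 rad of the bench's x
- mat: fixed black rubber tool mat lying flat, 180 mm (its x) by 160 mm (y), 4 mm thick, left of the board; origin on the bench under its centre, z up
- model: loose plaster dental arch (teeth on a block), off-white like the chips but larger: 46 (x) x 40 (y) mm, 26 mm high, 0.12 kg; origin at the centre of its underside. Stands in the half of the board away from the tray, at its left, middle or right, within 0.25 rad of the board's yaw. To be left where it stands
- chip0: off-white stone chip, an irregular flat piece about 22 x 16 mm, 10 mm thick, 10 g, no point over 14 mm from its upright axis; origin at the centre of its underside, z up at first (it may land any way up). Starts lying on the board, its centre at least 55 mm from the back lip and 25 mm from the side lips
- chip1: off-white stone chip, an irregular flat piece about 22 x 16 mm, 10 mm thick, 10 g, no point over 14 mm from its upright axis; origin at the centre of its underside, z up at first (it may land any way up). Starts lying on the board, its centre at least 55 mm from the back lip and 25 mm from the side lips
- chip2: off-white stone chip, an irregular flat piece about 22 x 16 mm, 10 mm thick, 10 g, no point over 14 mm from its upright axis; origin at the centre of its underside, z up at first (it may land any way up). Starts lying on the board, its centre at least 55 mm from the back lip and 25 mm from the side lips
- chip3: off-white stone chip, an irregular flat piece about 22 x 16 mm, 10 mm thick, 10 g, no point over 14 mm from its upright axis; origin at the centre of its underside, z up at first (it may land any way up). Starts lying on the board, its centre at least 55 mm from the back lip and 25 mm from the side lips
- chip4: off-white stone chip, an irregular flat piece about 22 x 16 mm, 10 mm thick, 10 g, no point over 14 mm from its upright axis; origin at the centre of its underside, z up at first (it may land any way up). Starts lying on the board, its centre at least 55 mm from the back lip and 25 mm from the side lips
- bowl: grey rubber mixing bowl, 110 mm wide and 60 mm high, on the bench; bystander. Origin under its centre
- amber: brown glass bottle, 48 mm wide and 110 mm high; bystander. Origin under its centre
- jar: white squat jar, 56 mm wide and 65 mm high, near the robot; bystander. Origin under its centre
- spatula: mixing spatula, 190 mm long, lying on the bench beyond the board; bystander. Its x axis runs from handle to blade
- driver: screwdriver, 160 mm long, black handle, lying near the robot; bystander. Its x axis runs from handle to tip
- cup: steel cup, 70 mm wide and 80 mm high, at the left; bystander. Origin under its centre

How it is judged:
On the way, in this order (a step that is already met when the one before it is completed fails the run):
1. the scraper's foot is down on the board (within 8 mm of its top) (x of scraper in the frame of board_top between -0.1 and 0.1 m and y of scraper in the frame of board_top between -0.12 and 0.12 m and z of scraper in the frame of board_top between -0.01 and 0.008 m), for 0.1 s.
2. all five chips are in the catch tray (x of chip0 in the frame of tray_floor between -0.118 and 0.118 m and y of chip0 in the frame of tray_floor between -0.07 and 0.07 m and z of each of chip0, chip1, chip2, chip3, chip4 in the frame of tray_floor below 0.031 m and x of chip1 in the frame of tray_floor between -0.118 and 0.118 m and y of chip1 in the frame of tray_floor between -0.07 and 0.07 m and x of chip2 in the frame of tray_floor between -0.118 and 0.118 m and y of chip2 in the frame of tray_floor between -0.07 and 0.07 m and x of chip3 in the frame of tray_floor between -0.118 and 0.118 m and y of chip3 in the frame of tray_floor between -0.07 and 0.07 m and x of chip4 in the frame of tray_floor between -0.118 and 0.118 m and y of chip4 in the frame of tray_floor between -0.07 and 0.07 m), for 0.2 s.
At the end, for the whole second after the job is handed in: All five chips lie at rest inside the catch tray (origins within its walls and not more than 31 mm above its floor), and the scraper stands upright (within 0.12 rad) and at rest on the mat, its centre within 75 mm (x) and 70 mm (y) of the mat's centre (all of step 2 and linear speed of each of chip0, chip1, chip2, chip3, chip4, scraper below 0.02 m/s and x of scraper in the frame of mat between -0.075 and 0.075 m and y of scraper in the frame of mat between -0.07 and 0.07 m and z of scraper in the frame of mat below 0.008 m and angle between scraper's own z axis and vertical below 0.12 rad); the robot touches nothing.
It fails at once if the dental model is shifted by more than 10 mm (distance of model from where it was at the start of the episode above 0.01 m).
It fails at once if a bystander on the bench (bowl, bottle, jar, spatula, screwdriver, cup) is shifted by more than 30 mm (distance of any of bowl, amber, jar, spatula, driver, cup from where it was at the start of the episode above 0.03 m).
It fails at once if the gripper or arm touches a chip (more than 0.5 N) (contact force between any of the fingers, the arm and chip0 above 0.5 N or contact force between any of the fingers, the arm and chip1 above 0.5 N or contact force between any of the fingers, the arm and chip2 above 0.5 N or contact force between any of the fingers, the arm and chip3 above 0.5 N or contact force between any of the fingers, the arm and chip4 above 0.5 N).
It also fails if it takes over 64 s, if anything falls off the work surface, if the arm or the gripper's body presses on something with over 40 N, if the wrist force passes 120 N, or if a joint passes its speed limit or range.

## Working session

There is one attempt and no reset: what is moved stays moved. The work goes in short steps, Python scripts to look and compute and a shell command to move; the robot and the scene stay as the last step left them, time stands still between calls to the robot, and variables do not carry over. Pictures are saved under pics/ and viewed, and the job is handed in when it is done.

```bash
mkdir -p pics; ls
python3 - <<'E'
from workcell import arm
import cv2, numpy as np
s=arm.sense(); print({k:np.round(v,3).tolist() for k,v in s.items()}, arm.tcp_to_grasp)
for n in("scene","top"):
    p,d=arm.capture(n); cv2.imwrite(f"pics/{n}0.png",p[:,:,::-1]); np.save(f"pics/{n}0.npy",d)
    c=arm.get_calibration(n); print(n,{k:np.round(v,4).tolist() for k,v in c.items()})
E
```

```text
pics
{'time_s': 0.0, 'joint_positions': [1.055, 0.6, -0.003, 1.6, 0.002, 0.943, -0.08], 'dq': [-0.002, 0.001, -0.0, 0.002, -0.001, 0.0, 0.001], 'joint_torque': [-0.001, -77.645, 1.565, -25.801, 0.012, 0.009, -0.0], 'position': [0.308, -0.656, 0.23], 'tool_rot': [-3.065, -0.683, 0.001], 'ft_force': [0.37, -0.033, -0.215], 'wrist_torque': [0.014, 0.045, -0.083], 'grip_width': 0.085} -0.0187
scene {'fx': 519.7685, 'fy': 519.7685, 'cx': 286.3787, 'cy': 209.7157, 'world_from_camera': [[0.4623, -0.707, 0.5352, 1.1567], [0.8867, 0.3697, -0.2776, -0.1653], [-0.0016, 0.603, 0.7978, 0.948], [0.0, 0.0, 0.0, 1.0]]}
top {'fx': 422.1052, 'fy': 422.1052, 'cx': 282.9829, 'cy': 204.8007, 'world_from_camera': [[-0.0179, 0.9865, -0.1628, 0.426], [-0.9998, -0.0182, 0.0, 0.1432], [-0.0029, 0.1627, 0.9867, 0.9728], [0.0, 0.0, 0.0, 1.0]]}
```

View pics/top0.png

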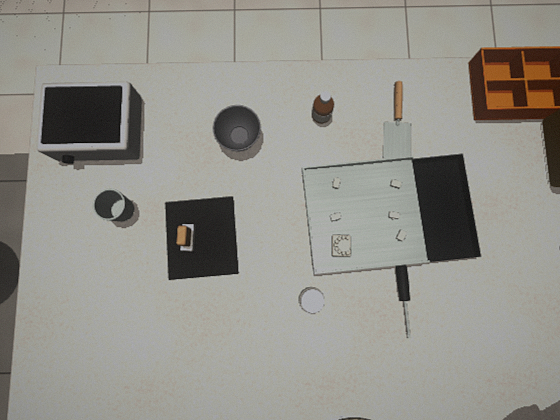

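View pics/scene0.png

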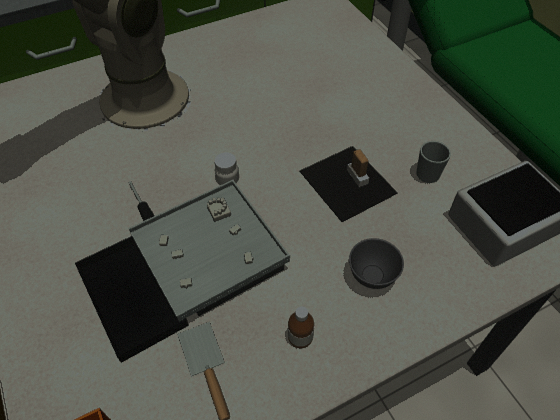

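The top view shows the scraper at about (185,237) on the mat. The board spans (304–427, 160–275) with the model at (341,245) in its near-left corner. Chips are at (336,183), (395,183), (335,216), (394,215) and (401,236), and the tray is to the right. Next I'll measure these.

```bash
cat > h.py <<'E'
import numpy as np,cv2
from workcell import arm
def pts(n,d):
    c=arm.get_calibration(n); h,w=d.shape; u,v=np.meshgrid(np.arange(w),np.arange(h))
    x=(u-c["cx"])/c["fx"]*d; y=-(v-c["cy"])/c["fy"]*d
    P=np.stack([x,y,-d,np.ones_like(d)],-1)@np.array(c["world_from_camera"]).T
    return P[...,:3]
def ray(n,u,v,z):
    c=arm.get_calibration(n);T=np.array(c["world_from_camera"])
    r=T[:3,:3]@np.array([(u-c["cx"])/c["fx"],-(v-c["cy"])/c["fy"],-1]);o=T[:3,3]
    return o+r*(z-o[2])/r[2]
def proj(n,p):
    c=arm.get_calibration(n);T=np.array(c["world_from_camera"])
    q=T[:3,:3].T@(np.array(p)-T[:3,3]);return c["cx"]+c["fx"]*q[0]/-q[2],c["cy"]-c["fy"]*q[1]/-q[2]
E
python3 - <<'E'
from h import *
p=cv2.imread("pics/top0.png");d=np.load("pics/top0.npy");P=pts("top",d)
def rep(n,m):
    q=P[m]; r=cv2.minAreaRect((q[:,:2]*1000).astype(np.float32)); print(n,m.sum(),"c",np.round(r[0],1),"sz",np.round(r[1],1),"ang",round(r[2],1),"z",np.round(np.percentile(q[:,2],[5,50,95])*1000,1))
u,v=np.meshgrid(np.arange(560),np.arange(420))
def win(a,b,c,e): return (u>=a)&(u<=c)&(v>=b)&(v<=e)
Z=P[...,2]
print("bench z",np.median(Z[300:330,150:250]))
B=win(295,150,430,280)
rep("boardtop",B&(Z>.038)&(Z<.052)); rep("lips",B&(Z>.0525)&(Z<.062))
rep("tray",win(405,145,490,275)&(Z>-.01)&(Z<.033))
M=win(160,185,245,290); rep("mat",M&(p.max(2)<50)&(Z<.03))
rep("scraper",M&(Z>.012));rep("grip",M&(Z>.06));rep("foot",M&(Z>.014)&(Z<.032))
rep("model",win(325,228,358,262)&(Z>.060))
for cu,cv_ in[(336,183),(395,183),(335,216),(394,215),(401,236)]:
    w=win(cu-9,cv_-9,cu+9,cv_+9); rep("chip",w&(Z>.0505)&(Z<.07))
for t in["scraper","board","mat","model","chip0"]:
    print(t,[(np.round(o["box"]).tolist(),round(o["confidence"],2)) for o in arm.find_in("top",t)][:7])
k=cv2.resize(p[150:280,295:490],None,fx=4,fy=4,interpolation=cv2.INTER_CUBIC);cv2.imwrite("pics/zb.png",k)
k=cv2.resize(p[185:290,155:250],None,fx=5,fy=5,interpolation=cv2.INTER_CUBIC);cv2.imwrite("pics/zm.png",k)
E
```

```text
bench z -9.191533983360367e-05
boardtop 10715 c [556.6 -33.7] sz [236.1 250.7] ang 5.1 z [42.3 45.  47.9]
lips 1183 c [556.1 -33.8] sz [238.3 250.2] ang 4.9 z [53.4 56.8 61. ]
tray 9688 c [ 571.4 -239.5] sz [205.3 321.1] ang 85.2 z [-2.2  2.5 23.1]
mat 4806 c [514.  333.2] sz [177.5 157.5] ang 4.1 z [1.2 4.  6.9]
scraper 465 c [487.1 256.8] sz [250.1  63. ] ang 75.8 z [ 20.3  66.9 972.8]
grip 248 c [481.8 255.3] sz [246.7  42.7] ang 73.3 z [ 65.6  78.5 972.8]
foot 152 c [513.6 361.6] sz [26.2 59.7] ang 86.7 z [17.7 25.5 28.8]
model 291 c [471.8  74. ] sz [ 50.8 158.1] ang 15.7 z [60.2 62.9 72.6]
chip 66 c [626.8  25.6] sz [16.  22.1] ang 78.5 z [52.6 54.8 57.4]
chip 70 c [ 622.5 -107.4] sz [21.8 17.4] ang 71.4 z [52.3 54.6 57.3]
chip 62 c [550.6  29.6] sz [13.8 21.6] ang 14.5 z [52.  54.5 57.6]
chip 66 c [551.6 -98.5] sz [21.9 14.2] ang 71.8 z [51.4 55.  57. ]
chip 76 c [ 506.6 -112.4] sz [15.8 21.7] ang 62.7 z [51.5 54.7 57.3]
scraper [([173.0, 225.0, 195.0, 250.0], 0.75), ([331.0, 180.0, 339.0, 187.0], 0.74), ([397.0, 267.0, 410.0, 335.0], 0.31)]
board [([301.0, 155.0, 483.0, 277.0], 0.93)]
mat [([163.0, 196.0, 237.0, 277.0], 0.97)]
model [([331.0, 235.0, 349.0, 256.0], 0.64)]
chip0 [([391.0, 213.0, 400.0, 217.0], 0.41), ([329.0, 214.0, 341.0, 220.0], 0.38)]
```

View pics/zb.png

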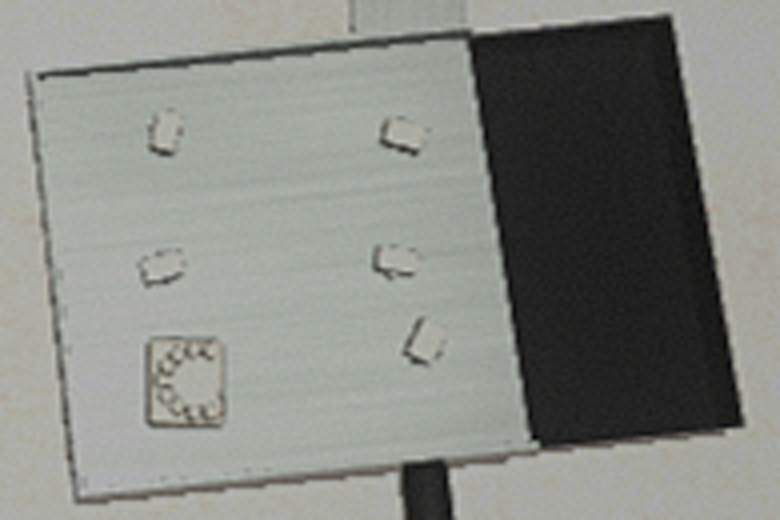

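View pics/zm.png

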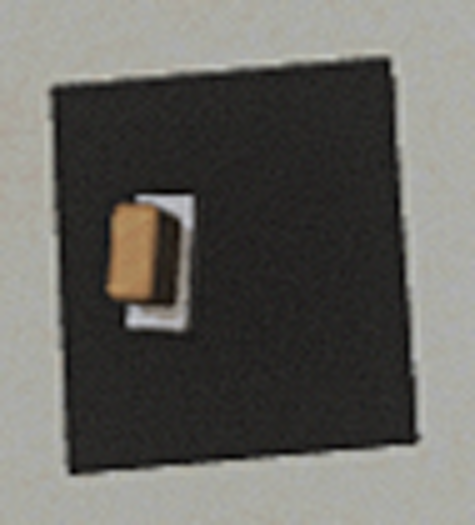

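```bash
cat >> h.py <<'E'
from scipy.spatial.transform import Rotation as R
BC=np.array([.5564,-.0338]);BY=np.radians(5.0)
def w2b(p): c,s=np.cos(BY),np.sin(BY); q=np.array(p)[:2]-BC; return np.array([c*q[0]+s*q[1],-s*q[0]+c*q[1]])
def b2w(p): c,s=np.cos(BY),np.sin(BY); return BC+np.array([c*p[0]-s*p[1],s*p[0]+c*p[1]])
def goto(x,y,z,yaw):
    "yaw (deg) of tool: tool x at world yaw; tool z down"
    s=arm.sense();r=R.from_rotvec(s["tool_rot"])
    t=R.from_euler("z",yaw,degrees=True)*R.from_euler("x",180,degrees=True)
    dp=np.array([x,y,z])-s["position"]
    print("now",np.round(s["position"],4),"toolx yaw",round(np.degrees(np.arctan2(*r.as_matrix()[[1,0],[0,0]])),2),"tilt",round(np.degrees(np.arccos(-r.as_matrix()[2,2])),2))
    print(" shift in current tool",np.round(r.inv().apply(dp)*1000,1)," in target-tool",np.round(t.inv().apply(dp)*1000,1)," turn",np.round(np.degrees((r.inv()*t).as_rotvec()),2))
E
python3 - <<'E'
from h import *
p=cv2.imread("pics/top0.png");d=np.load("pics/top0.npy");P=pts("top",d);Z=P[...,2]
u,v=np.meshgrid(np.arange(560),np.arange(420))
def win(a,b,c,e): return (u>=a)&(u<=c)&(v>=b)&(v<=e)
def rep(n,m):
    q=P[m]; r=cv2.minAreaRect((q[:,:2]*1000).astype(np.float32)); print(n,m.sum(),"c",np.round(r[0],1),"b",np.round(w2b(np.array(r[0])/1000)*1000,1),"sz",np.round(r[1],1),"ang",round(r[2],1),"z",np.round(np.percentile(q[:,2],[5,50,95])*1000,1))
M=win(165,200,235,275)
rep("griptop",M&(Z>.070)&(Z<.09));rep("foot",M&(Z>.018)&(Z<.032))
rep("model",win(325,228,358,262)&(Z>.060)&(Z<.09))
for cu,cv_ in[(336,183),(395,183),(335,216),(394,215),(401,236)]:
    w=win(cu-9,cv_-9,cu+9,cv_+9); rep("chip",w&(Z>.0505)&(Z<.07))
for w in [(.4,-.5),(.4,-.3),(.45,0)]: print(proj("top",[*w,0]))
goto(.5,-.2,.23,-3.3)
E
```

```text
griptop 193 c [513.9 361.6] b [ -7.9 397.6] sz [20.4 41.3] ang 86.1 z [73.8 78.3 80.9]
foot 141 c [513.6 361.6] b [ -8.2 397.6] sz [26.1 59.8] ang 86.5 z [20.4 25.9 28.8]
model 287 c [486.3  20.9] b [-65.   60.6] sz [37.1 43.6] ang 88.1 z [60.2 62.8 72.4]
chip 66 c [626.8  25.6] b [75.3 53.1] sz [16.  22.1] ang 78.5 z [52.6 54.8 57.4]
chip 70 c [ 622.5 -107.4] b [ 59.4 -79.1] sz [21.8 17.4] ang 71.4 z [52.3 54.6 57.3]
chip 62 c [550.6  29.6] b [-0.2 63.7] sz [13.8 21.6] ang 14.5 z [52.  54.5 57.6]
chip 66 c [551.6 -98.5] b [-10.5 -64.1] sz [21.9 14.2] ang 71.8 z [51.4 55.  57. ]
chip 76 c [ 506.6 -112.4] b [-56.5 -74. ] sz [15.8 21.7] ang 62.7 z [51.5 54.7 57.3]
(np.float64(568.5064254375407), np.float64(280.9022123473271))
(np.float64(480.18354794257164), np.float64(282.5067680643226))
(np.float64(346.7577461589191), np.float64(262.6340500050479))
now [ 0.308  -0.6562  0.2311] toolx yaw 25.14 tilt 0.02
 shift in current tool [ 367.7 -331.4    1.2]  in target-tool [ 165.5 -466.5    1.1]  turn [-2.000e-02  1.000e-02  2.844e+01]
```

```bash
python3 -m pendant '[[[0,0,0],[0,0,7.1],100],[[0,0,0],[0,0,7.1],100],[[0,0,0],[0,0,7.1],100],[[0,0,0],[0,0,7.1],100],[[0.017,-0.045,0],[0,0,0],100],[[0.017,-0.045,0],[0,0,0],100],[[0.017,-0.045,0],[0,0,0],100],[[0.017,-0.045,0],[0,0,0],100],[[0.017,-0.045,0],[0,0,0],100],[[0.017,-0.045,0],[0,0,0],100],[[0.017,-0.045,0],[0,0,0],100],[[0.017,-0.045,0],[0,0,0],100],[[0.017,-0.045,0],[0,0,0],100],[[0.017,-0.045,0],[0,0,0],100]]' 40
python3 -c "
from h import *
goto(.5137,.3616,.13,-3.6)"
```

```text
time_s: 1.75
position: [0.5164, -0.2139, 0.2297]
tool_rot: [3.133, -0.143, 0.002]
ft_force: [0.1, -1.1, 0.6]
grip_width: 0.0857
now [ 0.5164 -0.2139  0.2297] toolx yaw -5.23 tilt 0.31
 shift in current tool [ -55.3 -573.4   96.7]  in target-tool [ -38.8 -574.2   99.7]  turn [ 0.3  -0.09 -1.63]
```

```bash
python3 -m pendant '[[[-0.005,-0.05,0],[0.3,0,-1.6],100],[[-0.004,-0.05,0],[0,0,0],100],[[-0.004,-0.05,0],[0,0,0],100],[[-0.004,-0.05,0],[0,0,0],100],[[-0.004,-0.05,0],[0,0,0],100],[[-0.004,-0.05,0],[0,0,0],100],[[-0.004,-0.05,0],[0,0,0],100],[[-0.004,-0.05,0],[0,0,0],100],[[-0.003,-0.05,0],[0,0,0],100],[[0,-0.05,0.01],[0,0,0],100],[[0,-0.04,0.02],[0,0,0],100],[[0,-0.02,0.02],[0,0,0],100],[[0,0,0.02],[0,0,0],100],[[0,0,0],[0,0,0],100]]'
python3 -c "
from h import *
goto(.5137,.3616,.040,-3.6)"
```

```text
time_s: 3.15
position: [0.5167, 0.3594, 0.1613]
tool_rot: [-3.132, 0.076, -0.02]
ft_force: [-0.5, 0.1, -0.8]
grip_width: 0.0855
now [0.5167 0.3594 0.1613] toolx yaw -2.8 tilt 0.86
 shift in current tool [ -4.6  -1.  121.2]  in target-tool [ -3.1  -2.  121.3]  turn [-0.49 -0.7   0.81]
```

```bash
python3 -m pendant '[[[-0.004,-0.002,0.03],[-0.5,-0.7,0.8],100],[[0,0,0.03],[0,0,0],100],[[0,0,0.02],[0,0,0],100],[[0,0,0],[0,0,0],100]]'
python3 -c "
from h import *
goto(.5137,.3616,.040,-3.6)"
```

```text
time_s: 3.55
position: [0.5154, 0.3619, 0.083]
tool_rot: [-3.138, 0.102, -0.005]
ft_force: [0.3, 0.7, -0.4]
grip_width: 0.0853
now [0.5154 0.3619 0.083 ] toolx yaw -3.73 tilt 0.23
 shift in current tool [-1.9  0.5 43. ]  in target-tool [-1.7  0.4 43. ]  turn [-0.13 -0.19 -0.13]
```

```bash
python3 -m pendant '[[[-0.002,0,0.02],[-0.1,-0.2,0],100],[[0,0,0.02],[0,0,0],100],[[0,0,0.003],[0,0,0],100],[[0,0,0],[0,0,0],100]]'
python3 - <<'E'
from h import *
goto(.5137,.3616,.040,-3.6)
for n in("scene","top"):
    p,d=arm.capture(n); cv2.imwrite(f"pics/{n}1.png",p[:,:,::-1])
    if n=="scene": cv2.imwrite("pics/s1z.png",cv2.resize(p[80:260,260:470,::-1],None,fx=3,fy=3))
E
```

```text
time_s: 3.95
position: [0.5174, 0.3618, 0.0457]
tool_rot: [-3.136, 0.107, -0.008]
ft_force: [-0.3, 0.7, 0.4]
grip_width: 0.0854
now [0.5174 0.3618 0.0457] toolx yaw -3.92 tilt 0.39
 shift in current tool [-3.7  0.5  5.7]  in target-tool [-3.7  0.4  5.7]  turn [-0.25 -0.3  -0.32]
```

View pics/s1z.png

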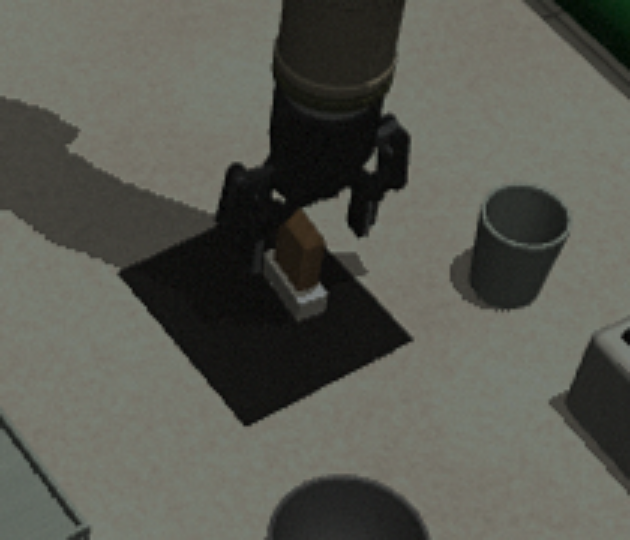

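The zoomed scene view shows the open fingers straddling the wooden grip at zoom pixel (300,250), clear of the foot. I'll trim the pose and close.

```bash
python3 -m pendant '[[[-0.004,0,0.005],[-0.2,-0.3,-0.3],100],[[0,0,0],[0,0,0],20],[[0,0,0],[0,0,0],15],[[0,0,0],[0,0,0],10],[[0,0,0],[0,0,0],10],[[0,0,0],[0,0,0],10],[[0,0,0],[0,0,0],10],[[0,0,0],[0,0,0],10],[[0,0,0],[0,0,0],10]]' 60
python3 -c "
from h import *
goto(.5137,.3616,.150,-3.6)"
```

```text
time_s: 4.95
position: [0.5143, 0.3631, 0.0438]
tool_rot: [-3.137, 0.098, -0.005]
ft_force: [0.7, 0.2, -0.6]
grip_width: 0.0191
now [0.5143 0.3631 0.0438] toolx yaw -3.59 tilt 0.26
 shift in current tool [  -0.2    1.2 -106.2]  in target-tool [  -0.5    1.6 -106.2]  turn [-0.21 -0.16  0.01]
```

```bash
python3 -m pendant '[[[0,0,-0.03],[0,0,0],10],[[0,0,-0.04],[0,0,0],10],[[0,0,-0.04],[0,0,0],10],[[0,0,-0.01],[0,0,0],10]]'
python3 -c "
from h import *
w=b2w([.070,.092]);print(w, [b2w(q) for q in [(.07,-.12),(.003,.095),(.003,-.12),(-.057,-.03),(-.057,-.12)]])
goto(*w,.16,5)"
```

```text
time_s: 5.35
position: [0.5124, 0.3616, 0.1642]
tool_rot: [3.139, -0.098, -0.004]
ft_force: [0.0, -0.2, -1.3]
grip_width: 0.0196
[0.6181153  0.06395081] [array([ 0.63659232, -0.14724246]), array([0.55110879, 0.06109996]), array([ 0.56984727, -0.1530819 ]), array([ 0.50223157, -0.06865372]), array([ 0.51007559, -0.15831124])]
now [0.5124 0.3616 0.1642] toolx yaw -3.58 tilt 0.17
 shift in current tool [124.1 290.5   4.3]  in target-tool [ 79.4 305.8   4.2]  turn [ 0.06  0.15 -8.58]
```

```bash
python3 -m pendant '[[[0,0,0],[0,0,-4.5],10],[[0,0,0],[0,0,-4.5],10],[[0.012,0.045,0],[0,0,0],10],[[0.012,0.045,0],[0,0,0],10],[[0.012,0.045,0],[0,0,0],10],[[0.012,0.045,0],[0,0,0],10],[[0.012,0.045,0],[0,0,0],10],[[0.012,0.045,0],[0,0,0],10],[[0.008,0.035,0],[0,0,0],10],[[0,0,0],[0,0,0],10]]'
python3 -c "
from h import *
goto(*b2w([.070,.092]),.1,5)"
```

```text
time_s: 6.35
position: [0.6247, 0.058, 0.1587]
tool_rot: [-3.136, -0.17, 0.01]
ft_force: [0.2, 0.7, -1.4]
grip_width: 0.0191
now [0.6247 0.058  0.1587] toolx yaw 6.19 tilt 0.36
 shift in current tool [-5.6 -6.5 58.7]  in target-tool [-6.1 -6.5 58.7]  turn [-0.06  0.36  1.19]
```

```bash
python3 -m pendant '[[[-0.006,-0.007,0.03],[0,0.3,1.2],10],[[0,0,0.025],[0,0,0],10],[[0,0,0],[0,0,0],10]]'
python3 - <<'E'
from h import *
goto(*b2w([.070,.092]),.087,5)
p,d=arm.capture("scene"); cv2.imwrite("pics/s2.png",cv2.resize(p[160:340,110:310,::-1],None,fx=3.5,fy=3.2))
E
```

```text
time_s: 6.65
position: [0.6175, 0.0628, 0.1012]
tool_rot: [-3.138, -0.129, 0.002]
ft_force: [0.1, -0.1, -0.3]
grip_width: 0.0193
now [0.6175 0.0628 0.1012] toolx yaw 4.7 tilt 0.1
 shift in current tool [ 0.8 -1.1 14.2]  in target-tool [ 0.8 -1.1 14.2]  turn [-0.08  0.07 -0.3 ]
```

View pics/s2.png

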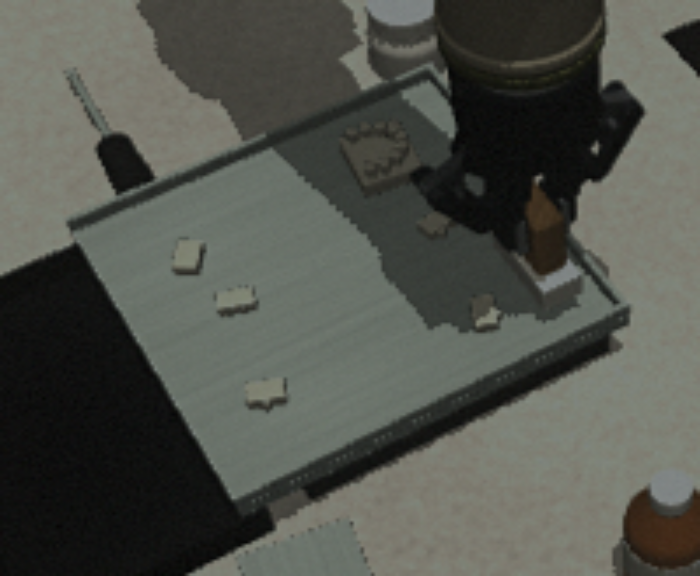

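The scraper at (545,260) sits inside the far-left corner, with the chip at (485,312) just in front of its foot. I'll lower it and push.

```bash
python3 -m pendant '[[[0.001,0,0.013],[0,0,-0.3],10],[[0,0,0.001],[0,0,0],10],[[0,0.01,0],[0,0,0],10],[[0,0.015,0],[0,0,0],10],[[0,0.015,0],[0,0,0],10],[[0,0.015,0],[0,0,0],10],[[0,0.015,0],[0,0,0],10]]'
python3 -c "
from h import *
goto(*b2w([.070,-.125]),.087,5)"
```

```text
time_s: 7.4
position: [0.6276, -0.0095, 0.091]
tool_rot: [-3.136, -0.144, -0.007]
ft_force: [-0.3, -1.0, -1.5]
grip_width: 0.0191
now [ 0.6276 -0.0095  0.091 ] toolx yaw 5.27 tilt 0.3
 shift in current tool [ -3.7 143.    3.7]  in target-tool [ -3. 143.   4.]  turn [-0.12 -0.28  0.27]
```

```bash
python3 -m pendant '[[[-0.003,0.012,0.004],[-0.1,-0.3,0.3],10],[[0,0.015,0.001],[0,0,0],10],[[-0.001,0.015,0.001],[0,0,0],10],[[0,0.015,0.001],[0,0,0],10],[[-0.001,0.015,0],[0,0,0],10]]'
python3 - <<'E'
from h import *
goto(*b2w([.070,-.125]),.087,5)
p,d=arm.capture("scene"); cv2.imwrite("pics/s3.png",cv2.resize(p[160:340,110:310,::-1],None,fx=3.5,fy=3.2))
E
```

```text
time_s: 7.9
position: [0.6301, -0.087, 0.0848]
tool_rot: [-3.136, -0.134, -0.004]
ft_force: [1.0, -0.3, -1.5]
grip_width: 0.0194
now [ 0.6301 -0.087   0.0848] toolx yaw 4.89 tilt 0.2
 shift in current tool [ 1.4 65.6 -2.3]  in target-tool [ 1.2 65.6 -2.2]  turn [-0.15 -0.13 -0.11]
```

View pics/s3.png

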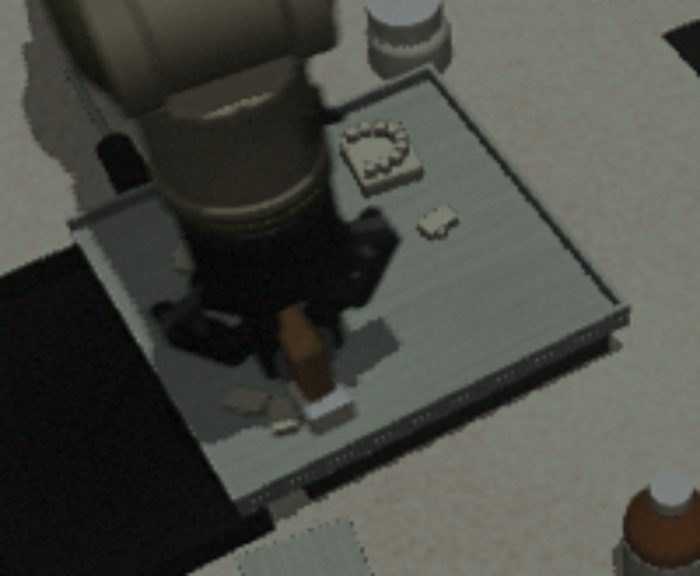

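Both lane chips, at (245,400) and (285,415), are ahead of the foot. I'll push on over the edge.

```bash
python3 -m pendant '[[[0.001,0.012,-0.002],[-0.1,0,0],10],[[0,0.012,0],[0,0,0],10],[[0,0.012,0],[0,0,0],10],[[0,0.012,0],[0,0,0],10],[[0,0.01,0],[0,0,0],10],[[0,0.008,0],[0,0,0],10],[[0,0,0],[0,0,0],10]]'
python3 - <<'E'
from h import *
goto(*b2w([.070,-.128]),.087,5)
p,d=arm.capture("scene"); cv2.imwrite("pics/s4.png",cv2.resize(p[160:370,60:310,::-1],None,fx=3,fy=2.8))
E
```

```text
time_s: 8.65
position: [0.6356, -0.165, 0.0861]
tool_rot: [3.136, 0.125, 0.0]
ft_force: [0.5, -0.1, -0.6]
grip_width: 0.0196
now [ 0.6356 -0.165   0.0861] toolx yaw 4.56 tilt 0.16
 shift in current tool [ 2.5 -9.6 -0.9]  in target-tool [ 2.5 -9.6 -0.9]  turn [ 0.16  0.01 -0.44]
```

View pics/s4.png

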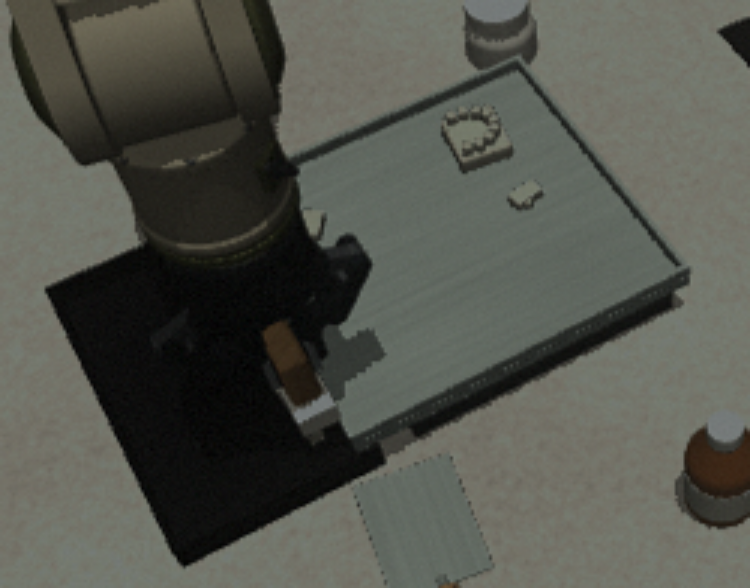

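The scraper overhangs the tray, and the lane looks clear behind it. I'll lift and move to the middle lane.

```bash
python3 -m pendant '[[[0,-0.005,-0.04],[0,0,-0.4],10],[[0,-0.02,-0.04],[0,0,0],10],[[-0.015,-0.045,0],[0,0,0],10],[[-0.015,-0.045,0],[0,0,0],10],[[-0.015,-0.045,0],[0,0,0],10],[[-0.01,-0.045,0],[0,0,0],10],[[-0.01,-0.02,0],[0,0,0],10],[[0,0,0],[0,0,0],10]]'
python3 - <<'E'
from h import *
goto(*b2w([.003,.095]),.1,5)
p,d=arm.capture("top"); cv2.imwrite("pics/t5.png",cv2.resize(p[140:290,290:490,::-1],None,fx=4,fy=4))
E
```

```text
time_s: 9.5
position: [0.5476, 0.0672, 0.1685]
tool_rot: [-3.136, -0.145, -0.002]
ft_force: [-0.4, -0.4, -0.9]
grip_width: 0.0192
now [0.5476 0.0672 0.1685] toolx yaw 5.28 tilt 0.12
 shift in current tool [ 2.8  6.5 68.5]  in target-tool [ 2.9  6.3 68.5]  turn [-0.1  -0.07  0.28]
```

View pics/t5.png

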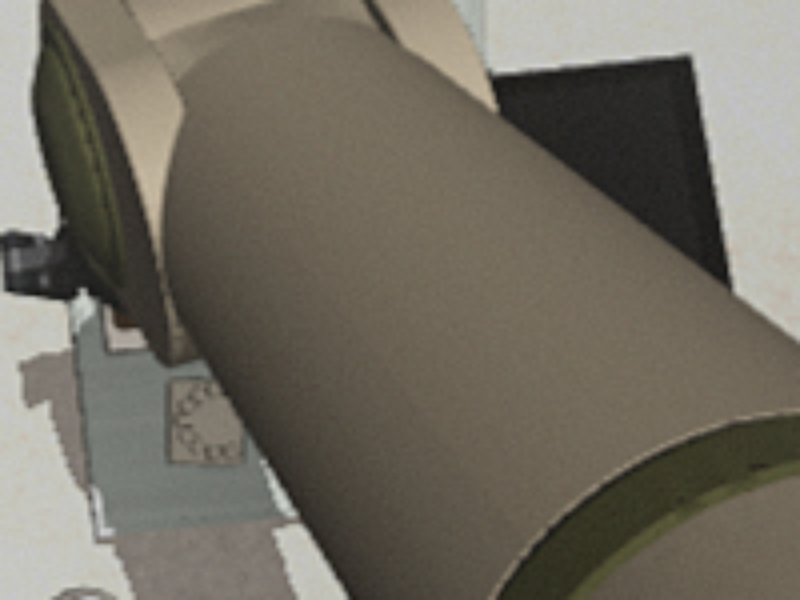

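The arm hides most of the top view, but the model at (205,420) is unmoved. I'll lower into the lane and check with the scene camera.

```bash
python3 -m pendant '[[[0.003,0.004,0.03],[-0.1,0,0.3],10],[[0,0,0.03],[0,0,0],10],[[0,0,0],[0,0,0],10]]'
python3 - <<'E'
from h import *
goto(*b2w([.003,.095]),.087,5)
p,d=arm.capture("scene"); cv2.imwrite("pics/s6.png",cv2.resize(p[160:370,60:310,::-1],None,fx=3,fy=2.8))
E
```

```text
time_s: 9.85
position: [0.5548, 0.0614, 0.1088]
tool_rot: [3.138, 0.135, 0.011]
ft_force: [-1.0, -0.6, -0.9]
grip_width: 0.0192
now [0.5548 0.0614 0.1088] toolx yaw 4.92 tilt 0.42
 shift in current tool [-3.8 -0.  21.7]  in target-tool [-3.7 -0.  21.8]  turn [ 0.04 -0.42 -0.08]
```

View pics/s6.png

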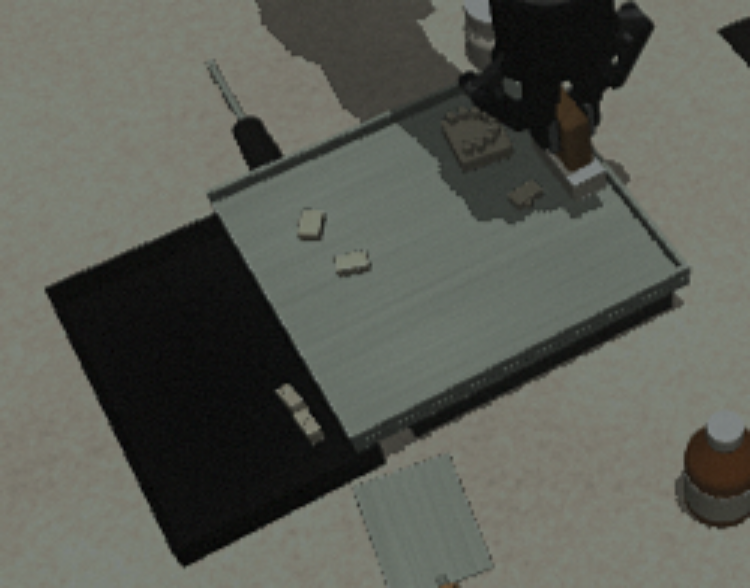

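Two chips lie in the tray at (290,398) and (308,425). The scraper is behind the third chip at (525,193), clear of the model at (475,135). Next is the middle lane.

```bash
python3 -m pendant '[[[-0.003,0,0.018],[0,-0.4,0],10],[[0,0,0.003],[0,0,0],10],[[0,0,0],[0,0,0],10]]'
python3 -c "
from h import *
goto(*b2w([.003,-.1]),.087,5)"
```

```text
time_s: 10.2
position: [0.5554, 0.0592, 0.0923]
tool_rot: [3.138, 0.129, 0.009]
ft_force: [0.3, 0.5, -1.4]
grip_width: 0.0189
now [0.5554 0.0592 0.0923] toolx yaw 4.72 tilt 0.34
 shift in current tool [ -3.2 192.8   5.4]  in target-tool [ -4.1 192.8   5.3]  turn [ 0.06 -0.33 -0.28]
```

```bash
python3 -m pendant '[[[-0.005,0,0.006],[0,-0.4,-0.3],10],[[-0.001,0.01,0.002],[0,0,0],10],[[0,0.015,0],[0,0,0],10],[[0,0.015,0],[0,0,0],10],[[0,0.015,0],[0,0,0],10],[[0,0.015,0],[0,0,0],10]]'
python3 -c "
from h import *
goto(*b2w([.003,-.1]),.087,5)"
```

```text
time_s: 10.8
position: [0.5573, -0.0162, 0.0876]
tool_rot: [3.137, 0.14, 0.006]
ft_force: [-0.0, -0.2, -1.4]
grip_width: 0.0191
now [ 0.5573 -0.0162  0.0876] toolx yaw 5.13 tilt 0.22
 shift in current tool [  0.3 117.5   0.8]  in target-tool [  0.6 117.5   0.6]  turn [ 0.08 -0.2   0.13]
```

```bash
python3 -m pendant '[[[0,0.015,0],[0,0,0.1],10],[[0,0.015,0],[0,0,0],10],[[0,0.015,0],[0,0,0],10],[[0,0.015,0],[0,0,0],10]]'
python3 - <<'E'
from h import *
goto(*b2w([.003,-.1]),.087,5)
p,d=arm.capture("scene"); cv2.imwrite("pics/s7.png",cv2.resize(p[160:370,60:310,::-1],None,fx=3,fy=2.8))
E
```

```text
time_s: 11.2
position: [0.5622, -0.0854, 0.0893]
tool_rot: [3.135, 0.13, 0.008]
ft_force: [0.1, -0.4, -0.9]
grip_width: 0.0191
now [ 0.5622 -0.0854  0.0893] toolx yaw 4.74 tilt 0.34
 shift in current tool [ 1.9 48.1  2.4]  in target-tool [ 1.7 48.1  2.3]  turn [ 0.21 -0.27 -0.26]
```

View pics/s7.png

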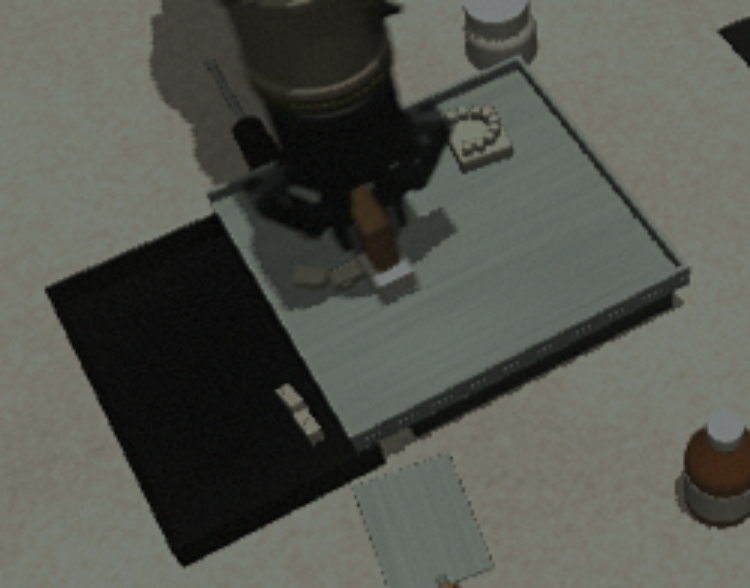

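Chips at (310,275) and (347,272) are lined up ahead of the foot. I'll continue over the edge.

```bash
python3 -m pendant '[[[0.001,0.012,0.002],[0.2,-0.3,-0.3],10],[[0,0.012,0],[0,0,0],10],[[0,0.012,0],[0,0,0],10],[[0,0.012,0],[0,0,0],10],[[0,0.012,0],[0,0,0],10],[[0,0.008,0],[0,0,0],10],[[0,0,0],[0,0,0],10]]'
python3 - <<'E'
from h import *
goto(*b2w([.003,-.128]),.087,5)
p,d=arm.capture("scene"); cv2.imwrite("pics/s8.png",cv2.resize(p[160:370,60:310,::-1],None,fx=3,fy=2.8))
E
```

```text
time_s: 11.95
position: [0.5681, -0.1664, 0.0887]
tool_rot: [3.135, 0.124, 0.001]
ft_force: [0.1, -0.4, -2.1]
grip_width: 0.0197
now [ 0.5681 -0.1664  0.0887] toolx yaw 4.54 tilt 0.23
 shift in current tool [ 2.9 -5.2  1.7]  in target-tool [ 2.9 -5.1  1.7]  turn [ 0.23 -0.02 -0.46]
```

View pics/s8.png

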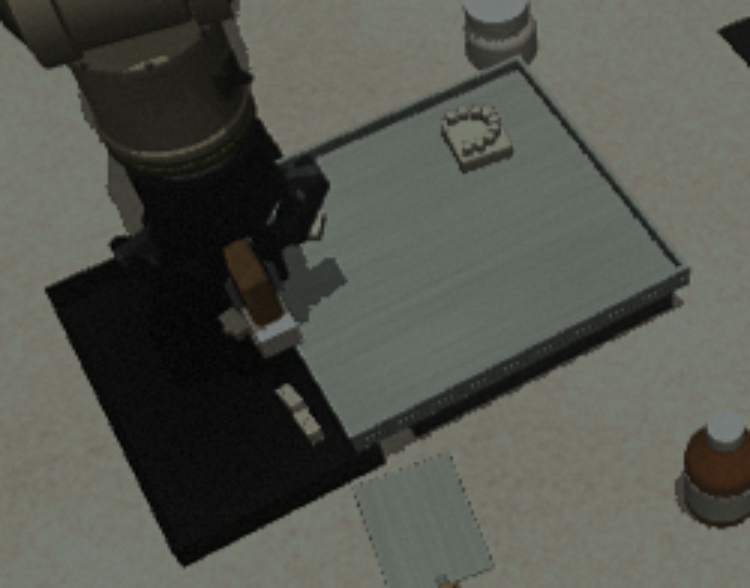

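```bash
python3 -m pendant '[[[0,-0.005,-0.03],[0.2,0,-0.4],10],[[0,-0.02,-0.04],[0,0,0],10],[[-0.02,-0.045,0],[0,0,0],10],[[-0.02,-0.03,0],[0,0,0],10],[[-0.02,-0.005,0],[0,0,0],10],[[0,0,0],[0,0,0],10]]'
python3 - <<'E'
from h import *
goto(*b2w([-.057,-.028]),.1,5)
p,d=arm.capture("scene"); cv2.imwrite("pics/s9.png",cv2.resize(p[160:370,60:310,::-1],None,fx=3,fy=2.8))
E
```

```text
time_s: 12.6
position: [0.4971, -0.0585, 0.1609]
tool_rot: [-3.135, -0.144, -0.001]
ft_force: [0.8, -0.1, -1.6]
grip_width: 0.0194
now [ 0.4971 -0.0585  0.1609] toolx yaw 5.25 tilt 0.18
 shift in current tool [ 4.2  8.7 60.9]  in target-tool [ 4.3  8.5 60.9]  turn [-0.18 -0.04  0.25]
```

View pics/s9.png

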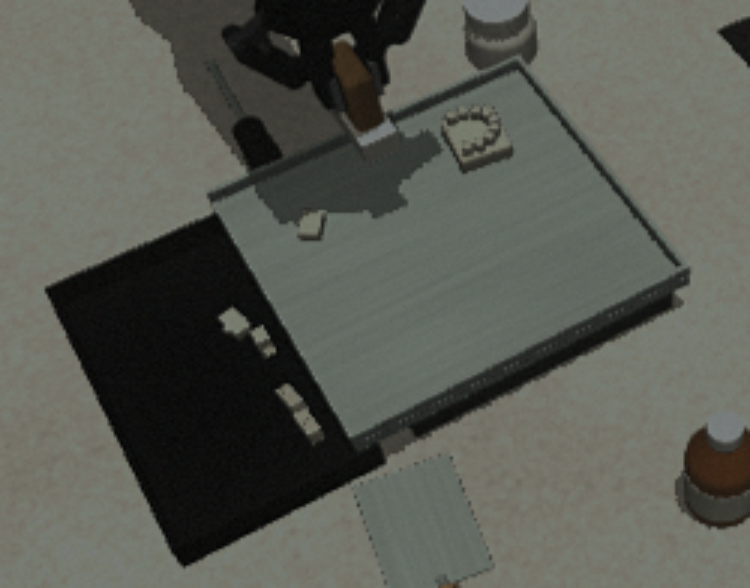

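Four chips are in the tray, at (233,320), (262,340), (290,397) and (310,425). The last is on the board at (312,225).

```bash
python3 -m pendant '[[[0.004,0.009,0.03],[-0.2,0,0.3],10],[[0,0,0.03],[0,0,0],10],[[0,0,0.01],[0,0,0],10],[[0,0,0],[0,0,0],10]]'
python3 -c "
from h import *
goto(*b2w([-.055,-.125]),.087,5)"
```

```text
time_s: 13.05
position: [0.5092, -0.0666, 0.0905]
tool_rot: [3.138, 0.138, 0.015]
ft_force: [-0.3, 0.4, -1.2]
grip_width: 0.0192
now [ 0.5092 -0.0666  0.0905] toolx yaw 5.03 tilt 0.56
 shift in current tool [-5.2 96.5  3.5]  in target-tool [-5.2 96.5  3.5]  turn [ 0.04 -0.56  0.03]
```

```bash
python3 -m pendant '[[[-0.005,0.008,0.005],[0,-0.6,0],10],[[-0.001,0.012,0.001],[0,0,0],10],[[0,0.014,0],[0,0,0],10],[[0,0.014,0],[0,0,0],10]]'
python3 -c "
from h import *
goto(*b2w([-.055,-.125]),.087,5)"
```

```text
time_s: 13.45
position: [0.5089, -0.1172, 0.0864]
tool_rot: [3.137, 0.142, 0.001]
ft_force: [0.3, 0.0, -0.8]
grip_width: 0.0193
now [ 0.5089 -0.1172  0.0864] toolx yaw 5.18 tilt 0.08
 shift in current tool [-0.6 46.  -0.6]  in target-tool [-0.5 46.  -0.6]  turn [ 0.07 -0.04  0.18]
```

```bash
python3 -m pendant '[[[0,0.012,0],[0,0,0],10],[[0,0.012,0],[0,0,0],10],[[0,0.012,0],[0,0,0],10],[[0,0.012,0],[0,0,0],10],[[0,0.008,0],[0,0,0],10],[[0,0,0],[0,0,0],10],[[0,-0.005,-0.03],[0,0,0],10],[[0,-0.02,-0.04],[0,0,0],10],[[0,-0.045,-0.01],[0,0,0],10],[[0,-0.04,0],[0,0,0],10],[[0,0,0],[0,0,0],10]]'
python3 - <<'E'
from h import *
goto(.5137,.3616,.16,-3.6)
p,d=arm.capture("scene"); cv2.imwrite("pics/s10.png",cv2.resize(p[160:370,60:310,::-1],None,fx=3,fy=2.8))
E
```

```text
time_s: 14.55
position: [0.5047, -0.0686, 0.1706]
tool_rot: [3.138, 0.13, 0.005]
ft_force: [1.1, -0.9, -0.7]
grip_width: 0.0194
now [ 0.5047 -0.0686  0.1706] toolx yaw 4.73 tilt 0.2
 shift in current tool [  44.4 -428.    10.3]  in target-tool [ -18.1 -430.    10.6]  turn [ 0.04 -0.2   8.33]
```

View pics/s10.png

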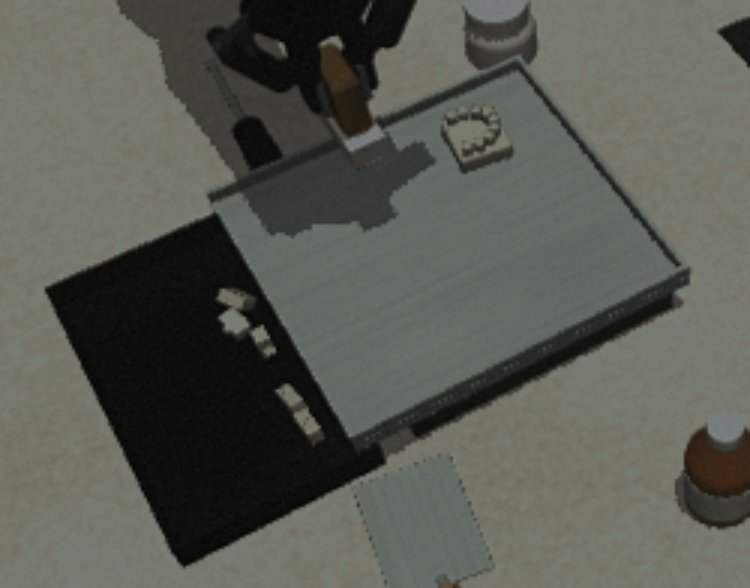

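All five chips are in the tray, the fifth at (235,298), and the model is unmoved. I'll return the scraper to the mat, a little nearer its centre.

```bash
python3 -m pendant '[[[0,0,0],[0,-0.1,4.2],10],[[0,0,0],[0,-0.1,4.2],10],[[-0.002,-0.048,0],[0,0,0],10],[[-0.002,-0.048,0],[0,0,0],10],[[-0.002,-0.048,0],[0,0,0],10],[[-0.002,-0.048,0],[0,0,0],10],[[-0.002,-0.048,0],[0,0,0],10],[[-0.002,-0.048,0],[0,0,0],10],[[-0.002,-0.048,0],[0,0,0],10],[[-0.002,-0.048,0],[0,0,0],10],[[0,-0.03,0],[0,0,0],10],[[0,0,0],[0,0,0],10]]'
python3 -c "
from h import *
goto(.514,.348,.044,-3.6)"
```

```text
time_s: 15.8
position: [0.5238, 0.349, 0.1633]
tool_rot: [3.131, -0.132, -0.007]
ft_force: [-1.3, -0.6, -1.2]
grip_width: 0.0193
now [0.5238 0.349  0.1633] toolx yaw -4.84 tilt 0.52
 shift in current tool [ -9.1   0.9 119.3]  in target-tool [ -9.7   1.6 119.3]  turn [ 0.46  0.24 -1.24]
```

```bash
python3 -m pendant '[[[-0.008,0,0.035],[0.4,0.2,-1.2],10],[[0,0,0.035],[0,0,0],10],[[0,0,0.025],[0,0,0],10],[[0,0,0],[0,0,0],10]]'
python3 -c "
from h import *
goto(.514,.348,.044,-3.6)"
```

```text
time_s: 16.2
position: [0.5175, 0.3464, 0.0648]
tool_rot: [3.138, -0.099, 0.001]
ft_force: [0.1, -0.0, -0.8]
grip_width: 0.0198
now [0.5175 0.3464 0.0648] toolx yaw -3.62 tilt 0.14
 shift in current tool [-3.6 -1.4 20.8]  in target-tool [-3.6 -1.3 20.8]  turn [ 0.14 -0.03 -0.02]
```

```bash
python3 -m pendant '[[[0,0,0.01],[0.1,0,0],10],[[0,0,0.006],[0,0,0],10],[[0,0,0.003],[0,0,0],10],[[0,0,0],[0,0,0],10]]'
python3 -c "
from h import *
goto(.514,.348,.044,-3.6)"
```

```text
time_s: 16.6
position: [0.5199, 0.3442, 0.0467]
tool_rot: [3.139, -0.104, 0.004]
ft_force: [-0.6, 0.2, 0.1]
grip_width: 0.0193
now [0.5199 0.3442 0.0467] toolx yaw -3.8 tilt 0.14
 shift in current tool [-6.2 -3.4  2.7]  in target-tool [-6.2 -3.4  2.7]  turn [ 0.02 -0.14 -0.2 ]
```

```bash
python3 -m pendant '[[[0,0,0.002],[0,0,0],10],[[0,0,0.001],[0,0,0],10],[[0,0,0],[0,0,0],10]]'
```

```text
time_s: 16.9
position: [0.5208, 0.3448, 0.0453]
tool_rot: [-3.139, 0.104, -0.007]
ft_force: [0.2, 0.0, 0.2]
grip_width: 0.0198
```

```bash
python3 -m pendant '[[[0,0,0.002],[0,-0.2,0],10],[[0,0,0.001],[0,0,0],10],[[0,0,0],[0,0,0],10]]'
```

```text
time_s: 17.2
position: [0.5211, 0.3452, 0.0438]
tool_rot: [-3.138, 0.104, -0.003]
ft_force: [-0.5, -0.8, -1.5]
grip_width: 0.0193
```

```bash
python3 -m pendant '[[[0,0,0.001],[0,0,0],10],[[0,0,0],[0,0,0],30],[[0,0,0],[0,0,0],45],[[0,0,0],[0,0,0],70],[[0,0,0],[0,0,0],100],[[0,0,0],[0,0,0],100],[[0,0,0],[0,0,0],100],[[0,0,0],[0,0,0],100]]'
python3 - <<'E'
from h import *
p,d=arm.capture("scene"); cv2.imwrite("pics/s11.png",cv2.resize(p[80:260,260:470,::-1],None,fx=3,fy=3))
E
```

```text
time_s: 18.0
position: [0.5217, 0.3458, 0.0432]
tool_rot: [-3.137, 0.103, -0.004]
ft_force: [-0.4, 0.6, -0.6]
grip_width: 0.0855
```

View pics/s11.png

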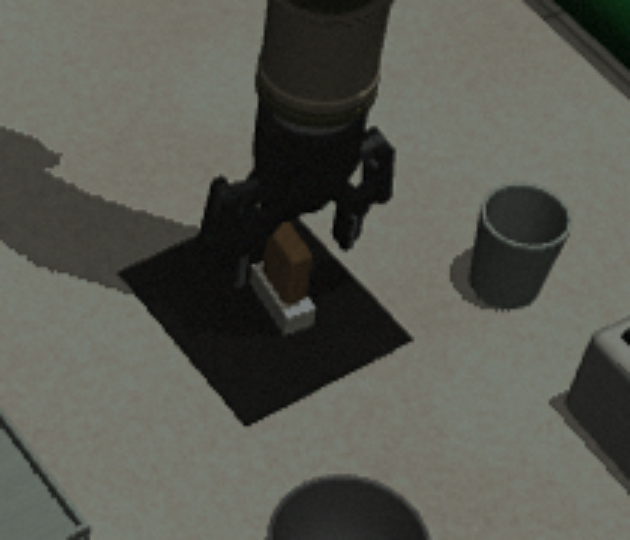

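The scraper stands upright on the mat at (285,275), and the fingers are open and clear. I'll retreat upward, then swing aside so the cameras can see.

```bash
python3 -m pendant '[[[0,0,-0.02],[0,0,0],100],[[0,0,-0.03],[0,0,0],100],[[0,0,-0.04],[0,0,0],100],[[0,0,-0.04],[0,0,0],100],[[0,0,-0.03],[0,0,0],100],[[0,0.045,0],[0,0,0],100],[[0,0.045,0],[0,0,0],100],[[0,0.045,0],[0,0,0],100],[[0,0.045,0],[0,0,0],100],[[0,0.045,0],[0,0,0],100],[[0,0,0],[0,0,0],100],[[0,0,0],[0,0,0],100]]'
python3 - <<'E'
from h import *
for n in("scene","top"):
    p,d=arm.capture(n); cv2.imwrite(f"pics/{n}12.png",p[:,:,::-1])
    if n=="top":
        P=pts(n,d);Z=P[...,2]
        u,v=np.meshgrid(np.arange(560),np.arange(420)); M=(u>165)&(u<240)&(v>195)&(v<280)
        for a,b in((.070,.09),(.018,.032)):
            m=M&(Z>a)&(Z<b);r=cv2.minAreaRect((P[m][:,:2]*1000).astype(np.float32));print(m.sum(),np.round(r[0]),np.round(r[1]),round(r[2]),np.median(Z[m]))
E
```

```text
time_s: 19.25
position: [0.5057, 0.1144, 0.2092]
tool_rot: [-3.136, 0.1, -0.008]
ft_force: [0.0, 0.6, 0.3]
grip_width: 0.0853
186 [521. 346.] [20. 41.] 84 0.0783275213782123
132 [522. 346.] [26. 59.] 86 0.02581145821195191
```

View pics/scene12.png

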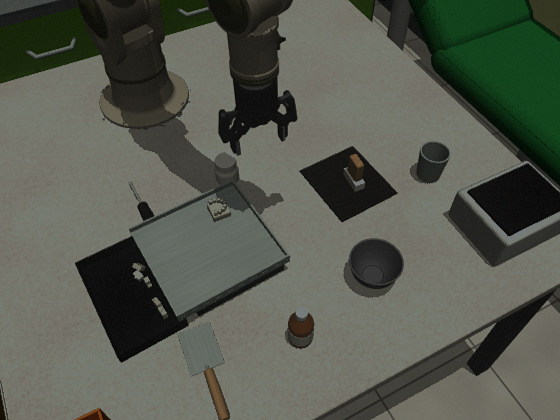

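View pics/top12.png

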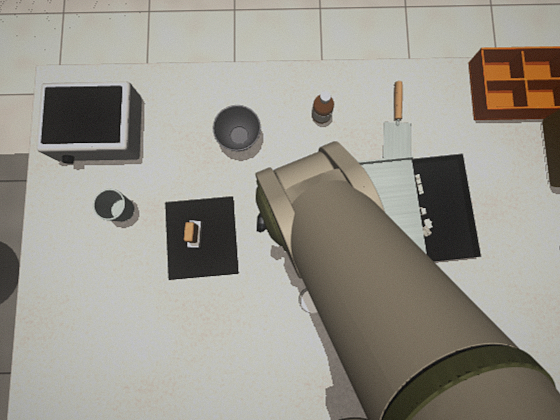

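The scraper is upright at (521,346) mm, 7 and 13 mm from the mat's centre. Five chips are in the tray at about (420–430, 175–235) in the top view, and nothing else looks moved. I'll hand in.

```bash
python3 -c "
from workcell import arm
print(arm.sense()['dq']); print(arm.sign_off())"
```

```text
[-0.02039553  0.00880304 -0.01411794 -0.00954618 -0.00365879 -0.00049646
 -0.00252236]
the job is handed in; nothing more can be done
None
```

All five stone chips are in the catch tray and the scraper is standing upright on the mat again, released. I handed the job in at about 19.4 s of the 64 s allowed; the sign-off gave no verdict.

I pushed the chips over the board's open edge in three strokes along its length, lifting the scraper over the board between strokes.

**Last checks:**
- **Scraper:** its foot and grip both measure at about (521, 346) mm, roughly 7 and 13 mm from the mat's centre. Their heights are the same as before the pick-up.
- **Chips:** both cameras show all five inside the tray. I did not measure their heights.
- **Model and bystanders:** the dental model and the other things on the bench look unmoved. I judged this by eye and did not measure it; in the last top view the arm hid the model, the screwdriver and most of the jar.
- **Gripper:** open, raised and clear of everything.

No check failed. During the strokes the scraper's height drifted a few millimetres, with the gap under the foot reaching about 6 mm at one point. I corrected it as I went.

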